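# Lay out salvaged heat sinks in order of size

## Task

Line up the four aluminium heat sinks on the strip's black pads in order of size, one on each pad, the smallest on the pad next to the steel screw dish and the largest next to the solder reel. Set each one down fins up, centred on its pad and square with the strip, and leave the dish and the reel where they are.

Things in the scene. Friction and masses are not known exactly. Their poses are not given: they have to be found in the camera images.
- sink_22: the smallest of four loose finned aluminium heat sinks: a square block 22 x 22 mm, 12 mm high, upright fins on a flat base, standing fins up. Origin: centre of its underside; z up, x along the fins, y across them (both parallel to its sides). Stands on the 3 mm thick blue bench mat (mat top at z = 0.003). It can be gripped by either pair of sides; all weigh 10 to 140 g.
- sink_30: the second smallest of four loose finned aluminium heat sinks: a square block 30 x 30 mm, 18 mm high, upright fins on a flat base, standing fins up. Origin: centre of its underside; z up, x along the fins, y across them (both parallel to its sides). Stands on the 3 mm thick blue bench mat (mat top at z = 0.003). It can be gripped by either pair of sides; all weigh 10 to 140 g.
- sink_38: the second largest of four loose finned aluminium heat sinks: a square block 38 x 38 mm, 24 mm high, upright fins on a flat base, standing fins up. Origin: centre of its underside; z up, x along the fins, y across them (both parallel to its sides). Stands on the 3 mm thick blue bench mat (mat top at z = 0.003). It can be gripped by either pair of sides; all weigh 10 to 140 g.
- sink_46: the largest of four loose finned aluminium heat sinks: a square block 46 x 46 mm, 30 mm high, upright fins on a flat base, standing fins up. Origin: centre of its underside; z up, x along the fins, y across them (both parallel to its sides). Stands on the 3 mm thick blue bench mat (mat top at z = 0.003). It can be gripped by either pair of sides; all weigh 10 to 140 g.
- pad_1: one of four identical black rubber pads, 58 x 58 x 3 mm, fixed in a straight row at 70 mm spacing on a white strip (80 x 300 x 4 mm, fixed to the mat). This is number 1 of the row, counted from the robot's left to its right. Origin: centre of its underside; its flat top is 3 mm higher, at z = 0.010; x across the row (away from the robot), y along the row (to the robot's left).
- pad_2: one of four identical black rubber pads, 58 x 58 x 3 mm, fixed in a straight row at 70 mm spacing on a white strip (80 x 300 x 4 mm, fixed to the mat). This is number 2 of the row, counted from the robot's left to its right. Origin: centre of its underside; its flat top is 3 mm higher, at z = 0.010; x across the row (away from the robot), y along the row (to the robot's left).
- pad_3: one of four identical black rubber pads, 58 x 58 x 3 mm, fixed in a straight row at 70 mm spacing on a white strip (80 x 300 x 4 mm, fixed to the mat). This is number 3 of the row, counted from the robot's left to its right. Origin: centre of its underside; its flat top is 3 mm higher, at z = 0.010; x across the row (away from the robot), y along the row (to the robot's left).
- pad_4: one of four identical black rubber pads, 58 x 58 x 3 mm, fixed in a straight row at 70 mm spacing on a white strip (80 x 300 x 4 mm, fixed to the mat). This is number 4 of the row, counted from the robot's left to its right. Origin: centre of its underside; its flat top is 3 mm higher, at z = 0.010; x across the row (away from the robot), y along the row (to the robot's left).
- dish: round open steel screw dish, 70 mm across, 18 mm high, with a few screws in it; stands loose on the mat just beyond one end of the strip, 100 mm from the centre of the nearest pad. Which end changes. Origin: centre of its underside. Not to be disturbed.
- spool: upright reel of bright solder with black flanges, 56 mm across, 38 mm high; stands loose on the mat just beyond the other end of the strip, 100 mm from the centre of the nearest pad. Origin: centre of its underside. Not to be disturbed.
Mind the look-alikes: they are no part of the job. Leave any green or turquoise look-alike of the sink_38 alone.

How it is judged:
By the outcome, as a careful person would: the job done as asked, in the order asked, and still so for the second after the job is handed in, with the robot touching nothing.
It also fails if it takes over 85 s, if anything falls off the work surface, if the arm or the gripper's body presses on something with over 40 N, if the wrist force passes 120 N, or if a joint passes its speed limit or range.

## Robot

A 6-joint arm with a two-finger parallel gripper is mounted at the origin on the work surface. World frame = base frame: x ahead of the robot, y to its left, z up, the work surface at z = 0. Lengths are in mm, angles in rad, forces in N, time in s.
With the tool pointing down it reaches from about 275 to 750 mm from the base axis. Payload 10.2 kg.
Tool frame: the origin (TCP) lies at the very end of the fingers, on their centre line; the grasp point (between the pads) lies 19 mm behind it (ctrl.hold_point_z is the distance from the TCP to the grasp point, in mm); z points along the fingers, y is the direction in which the jaws open and shut (so a half turn about z gives the same grasp; the last joint's range is limited). The gripper opens to 85 mm and grips with 20 to 120 N. Pads are 22 mm wide; open, the fingers measure 114 mm over their backs; the gripper's body (76 mm by 85 mm) begins 54 mm behind the grasp point. The pads swing forward as they close: fully open they stand 13 mm farther back than shut.
Start: joints at [-1.43, 0.313, 1.498, -0, 1.331, -0.223], TCP at [186.797, -490.65, 231.294] pointing down, gripper open.
Joint ranges: [-2.94, 2.94], [-0.97, 2.17], [0.19, 2.56], [-1.23, 4.37], [0.02, 3.11], [-2.88, 2.88]. Speed limits (rad/s): [2.39, 2.39, 3.01, 3.14, 3.14, 3.14].

## Interface

Orientations are given as a unit quaternion [w, x, y, z].
In Python, from rig import readout, cams, workorder, spotter, ctrl gives the robot as it stands.
- The arm moves only by the tool step_arm, never from a script. Its argument "plan" is text: rows parted by semicolons, each of 5 numbers parted by spaces: the shift along the tool's x, y, z in cm, then the turn about the tool's z in degrees, then the opening in per cent of the stroke, from 0 (shut) to 100 (fully open). In form: x y z twist gripper; .... A call has 1 to 10 rows; each row is the pose to reach, as a shift and turn from the pose commanded when the call began, along the tool's axes at that moment; what a row does not reach only later rows make up. A row lasts 1/10 s, in which the tool goes at most 50 mm and 8.59 degrees, less where a joint would pass 70% of its speed; a pose out of reach is approached as far as the arm can. A call with a gripper value outside its range is refused whole. The fingers move at their own pace and stop on an object; "grip_force" is the grip in N (left out, the last holds). Time passes only in rows, so rows that repeat a pose let the fingers close. It gives the time, the measured TCP pose, the force and the opening at its end, in the units of the state.
- readout.sense(): the state, without advancing time (a new reading comes with each control period).
- cams.capture(name): name is "scene" or "top" or "wrist"; returns (picture, depth): 420x560x3 uint8, red, green, blue; 420x560 float32, mm along the optical axis (not along the pixel's ray), 0 where there is no reading.
- cams.camera_info(name): a dict with "vfov" (degrees; the focal length in pixels is half the picture's height over the tangent of half this angle, whatever the lens; pixels are square), "cx", "cy" (the principal point, pixels), "k1" (the pictures are not rectified: a ray, as slopes to the right and down, at radius r is drawn at 1 + k1 r^2 times it, then the intrinsics apply), "rvec" (rotation vector, rad) and "tvec" (3), from world to camera coordinates, as OpenCV has them. Camera axes: x right, y down, z forward; pixel columns grow to the right and rows downward; lengths in mm; the calibration is good to about 2 mm. A picture is of the moment at which its call begins: read the wrist's pose just before it. camera_info takes no time and is no camera call; for the wrist camera it gives the pose at the moment of the call.
- workorder.finish_job(): hands the job in, once; it reports no verdict.
Trained networks look in the newest picture that a camera, given by its name, has taken for a name from the list of things; names that differ only in an ending like _2 or _b are one class to them, and where a whole thing is asked for, a point or a joint stands for the part that bears it (a point fixed in the world has none). Each returns a list of dicts, best first, with "conf" (0 to 1); they miss things now and then, are a little off and sometimes report something else, mostly with a low value. They report only what shows in the picture. A call takes as long as a camera call. They do not tell look-alikes from the thing itself.
- spotter.regions_of(camera, target): "pixels" (420x560 bool, what is visible of it) and "extent" ([centre column, centre row, width, height] in pixels, round what is visible of it).
The state is a dict: "time_s": time; "joints": joint angles; "dq": joint speeds; "tau": joint torques, N m; "eef_pos": TCP position; "ee_rot": TCP orientation; "force": force on the tool from outside, world axes, zero at the start; "wrist_torque": the same for the moment, N m; "grip_width": opening from 0.0 (shut) to 1.0 (fully open).
Only numpy, scipy, OpenCV 4.12 (cv2) and the standard library are available. Lean on these libraries where they do the work, as an engineer would, in place of code of your own. Each camera call takes 0.05 s, during which the arm holds its last target. There are 200 camera calls.

## Working session

There is one attempt and no reset: what is moved stays moved. The work goes in short steps, Python scripts to look and compute and a tool call to move; the robot and the scene stay as the last step left them, time stands still between calls to the robot, and variables do not carry over. Pictures are saved under pics/ and viewed, about 12 in all and at most 16, crops included, and the job is handed in when it is done.

Besides the shell and the picture viewer there is one more tool, called after ">>>" as name(argument=value, ...) on one line, values as JSON. step_arm: Moves the arm, as the interface text tells. Its arguments: {"type":"object","properties":{"plan":{"type":"string"},"grip_force":{"type":"number"}},"required":["plan"]}

```bash
mkdir -p pics; ls
python3 - <<'E'
from rig import readout, cams, workorder, spotter, ctrl
import cv2, numpy as np
print(readout.sense(), ctrl.hold_point_z)
for n in ("top","scene"):
    p,d=cams.capture(n); print(n,cams.camera_info(n))
    cv2.imwrite(f"pics/{n}0.png",p[:,:,::-1]); np.savez(f"{n}0.npz",p=p,d=d)
E
```

```text
pics
{'time_s': 0.0, 'joints': array([-1.43043401e+00,  3.13456782e-01,  1.49842302e+00, -8.93717759e-06,
        1.33101264e+00, -2.23424147e-01]), 'dq': array([ 0.00080037, -0.00058728,  0.00088552, -0.000995  ,  0.00072236,
        0.00201698]), 'tau': array([-1.57129241e-03, -4.12267721e+01, -2.59744459e+01, -2.87244438e-04,
        4.13846123e-03,  1.40860482e-05]), 'eef_pos': array([ 186.74116574, -490.39265343,  230.73690504]), 'ee_rot': array([-6.49512405e-04,  9.83502585e-01,  1.80892904e-01,  2.26465699e-05]), 'force': array([-1.24813653,  0.37752574, -0.72250613]), 'wrist_torque': array([ 0.05285471,  0.00500085, -0.02657333]), 'grip_width': 0.9973300821466436} 18.700000000000003
top {'vfov': 48.51439333141221, 'cx': 276.0400374304994, 'cy': 210.34668457414097, 'k1': 0.004020993492122092, 'rvec': array([ 2.16723327, -2.11346555,  0.14137176]), 'tvec': array([ 10.24618913, 562.02723381, 868.38809351])}
scene {'vfov': 52.249335077169896, 'cx': 282.4785039693506, 'cy': 212.32028164410394, 'k1': -0.08697707588693557, 'rvec': array([ 1.08185112,  2.58105657, -0.7960355 ]), 'tvec': array([ 387.02476482, -311.22536161, 1179.32262856])}
```

View pics/top0.png

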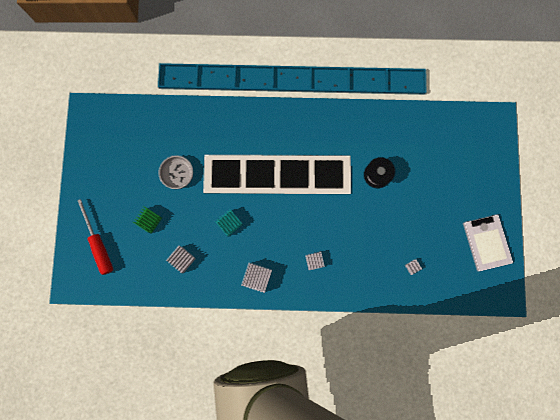

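View pics/scene0.png

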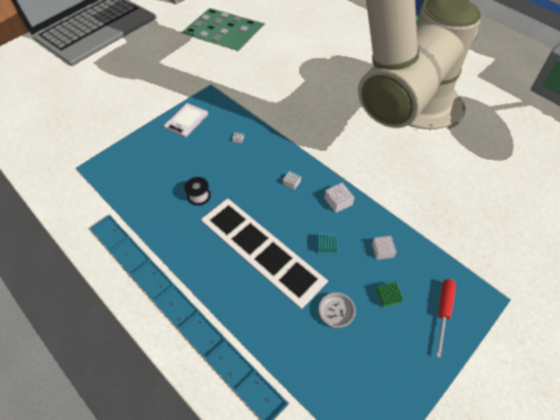

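```bash
cat > h.py <<'E'
import numpy as np, cv2
from rig import readout, cams, spotter
from scipy.spatial.transform import Rotation as R
H={22:12,30:18,38:24,46:30}
def rays(n,uv,info=None):
    i=info or cams.camera_info(n); f=210/np.tan(np.radians(i['vfov']/2))
    s=(np.asarray(uv,float).reshape(-1,2)-[i['cx'],i['cy']])/f
    q=s.copy()
    for _ in range(8): q=s/(1+i['k1']*(q**2).sum(1,keepdims=True))
    Rm=R.from_rotvec(i['rvec']).as_matrix(); return Rm,i['tvec'],np.c_[q,np.ones(len(q))]
def onplane(n,uv,z,info=None):
    Rm,t,c=rays(n,uv,info); o=-Rm.T@t; d=c@Rm; return o+d*((z-o[2])/d[:,2])[:,None]
def cloud(n,d,info=None,step=1):
    v,u=np.mgrid[0:420:step,0:560:step]; uv=np.c_[u.ravel(),v.ravel()]
    Rm,t,c=rays(n,uv,info); P=c*d[::step,::step].reshape(-1,1)-t
    return (P@Rm).reshape(u.shape+(3,))
def rect(P):
    (x,y),(w,h),a=cv2.minAreaRect(np.float32(P[:,:2])); a=(a+45)%90-45
    return np.round([x,y,w,h,a],1)
def shot(n,name):
    st=readout.sense(); i=cams.camera_info(n); p,d=cams.capture(n)
    cv2.imwrite(f'pics/{name}.png',p[:,:,::-1]); return p,d,i,st
def move(x,y,z,yaw):
    """shift for TCP to (x,y,z), jaw direction (tool y) at yaw deg in world, modulo 180"""
    s=readout.sense(); r=R.from_quat(np.r_[s['ee_rot'][1:],s['ee_rot'][0]]).as_matrix()
    cur=np.degrees(np.arctan2(r[1,1],r[0,1])); dy=(yaw-cur+90)%180-90
    print('t %.2f'%s['time_s'],'at',s['eef_pos'].round(1),'jaw %.1f'%cur,'j6 %.2f'%s['joints'][5],'| shift cm',((np.array([x,y,z])-s['eef_pos'])@r/10).round(2),'twist',round(-dy,1))
def tops(n,pc,rgb,x0=None,rad=60,h=None):
    """grey objects: blobs of low-saturation pixels within height band"""
E
python3 - <<'E'
from h import *
p,d,i,st=shot('top','t1'); C=cloud('top',d,i)
for k in ['sink_22','sink_30','sink_38','sink_46','pad_1','dish','spool']:
  for r in spotter.regions_of('top',k):
    m=r['pixels']; P=C[m]; z=P[:,2]
    print(k,round(r['conf'],2),np.round(r['extent']),'cloud',P.mean(0).round(1),'ztop',np.percentile(z,[50,90,98]).round(1),p[m].mean(0).round(), end=' ')
    zt=3+H.get(int(k[5:]),0) if k[0:4]=='sink' else 10 if k[0]=='p' else np.percentile(z,90)
    cs,_=cv2.findContours(m.astype(np.uint8),0,1); c=max(cs,key=len).reshape(-1,2)
    print(rect(onplane('top',c,zt,i)))
E
```

```text
sink_22 0.85 [229. 223.  24.  31.] cloud [538.  118.   13.1] ztop [ 8.1 27.7 30.1] [17. 97. 91.] [537.7 118.   38.9  38.3  41.7]
sink_22 0.77 [315. 261.  15.  13.] cloud [467.  -53.9  16.3] ztop [ 9.9 22.3 24. ] [150. 141. 142.] [466.8 -54.   30.9  33.1  10.9]
sink_22 0.67 [148. 221.  27.  23.] cloud [538.2 280.5  19. ] ztop [ 9.5 27.7 29.7] [21. 83. 36.] [538.9 281.9  43.3  39.5 -29.2]
sink_22 0.62 [259. 280.  27.  29.] cloud [430.7  59.4  21.4] ztop [11.1 34.  35.5] [147. 136. 136.] [430.7  59.7  47.8  46.  -15.1]
sink_22 0.59 [180. 258.  29.  28.] cloud [462.7 209.1  23.5] ztop [17.8 28.1 29.8] [116. 111. 112.] [463.4 210.3  45.4  42.  -36.5]
sink_30 0.85 [229. 223.  24.  31.] cloud [538.  118.   13.1] ztop [ 8.1 27.7 30.1] [17. 97. 91.] [537.  117.3  38.7  38.   41.7]
sink_30 0.77 [315. 261.  15.  13.] cloud [467.  -53.9  16.3] ztop [ 9.9 22.3 24. ] [150. 141. 142.] [466.5 -53.6  30.7  32.9  10.9]
sink_30 0.67 [148. 221.  27.  23.] cloud [538.2 280.5  19. ] ztop [ 9.5 27.7 29.7] [21. 83. 36.] [538.2 280.1  43.   39.2 -29.2]
sink_30 0.62 [259. 280.  27.  29.] cloud [430.7  59.4  2
[... 1713 characters left out ...]
12.5 13.8] [30. 29. 27.] [640.8 130.1  58.5  59.4   1.4]
pad_1 0.73 [261. 171.  31.  30.] cloud [642.6  58.5  11.6] ztop [10.3 12.6 13.9] [24. 23. 22.] [643.5  58.7  56.4  55.4   1.5]
pad_1 0.69 [328. 175.  31.  30.] cloud [642.5 -80.   13.9] ztop [10.4 12.5 13.8] [22. 22. 20.] [643.7 -81.1  58.1  56.9   0.8]
dish 0.86 [177. 172.  34.  33.] cloud [639.8 229.7  12.7] ztop [ 9.  20.6 23.4] [122. 116. 113.] [639.1 228.1  68.7  66.9   3. ]
dish 0.31 [224. 172.  24.  34.] cloud [638.3 128.4  16.8] ztop [10.2 12.5 13.8] [32. 31. 28.] [639.2 129.8  60.4  59.9   1.4]
spool 0.71 [380. 171.  32.  32.] cloud [ 643.6 -177.5   35.3] ztop [40.9 43.2 44.3] [26. 29. 30.] [ 641.8 -176.    54.6   68.5  -35.7]
```

Run:
```python
from h import *
i=cams.camera_info('wrist'); Rm=R.from_rotvec(i['rvec']).as_matrix(); print('cam at',-Rm.T@i['tvec'],'axis',Rm[2],'vfov',i['vfov'])
print(onplane('top',[[414,267]],15))
move(455,-258,200,90)
```

```text
cam at [ 250.82730922 -467.08328347  372.64539637] axis [-0.25215329 -0.0966437  -0.96284927] vfov 58.69252871615499
[[ 459.48270462 -249.18494923   15.        ]]
t 0.50 at [ 186.8 -490.6  231.3] jaw -69.2 j6 -0.22 | shift cm [ 33.34 -12.2    3.13] twist 20.8
```

>>> step_arm(plan="4.2 -1.5 0.4 4 100;8.4 -3 0.8 8 100;12.6 -4.5 1.2 12 100;16.8 -6 1.6 16 100;21 -7.5 2 20 100;25.2 -9 2.4 20.8 100;29.4 -10.8 2.8 20.8 100;33.3 -12.2 3.1 20.8 100;33.3 -12.2 3.1 20.8 100;33.3 -12.2 3.1 20.8 100")

```text
time_s: 1.5
eef_pos: [454.8, -257.8, 200.2]
ee_rot: [0.0, 1.0, 0.001, -0.0]
force: [-0.0, -0.3, 0.5]
grip_width: 0.997
```

Run:
```python
from h import *
p,d,i,st=shot('wrist','w1'); print(st['eef_pos'],st['ee_rot'],st['force'])
C=cloud('wrist',d,i)
for r in spotter.regions_of('wrist','sink_22'):
    m=r['pixels']; P=C[m]
    cs,_=cv2.findContours(m.astype(np.uint8),0,1); c=max(cs,key=len).reshape(-1,2)
    print(round(r['conf'],2),np.round(r['extent']),P.mean(0).round(1),np.percentile(P[:,2],[5,50,95]).round(1),rect(onplane('wrist',c,15,i)))
move(459,-250,200,90)
```

```text
[ 454.78707237 -257.78189276  200.17180033] [ 3.28465745e-05  9.99999234e-01  1.22171869e-03 -1.97525339e-04] [-0.02903663 -0.30754308  0.50474083]
0.73 [270. 177.  29.  33.] [ 461.8 -250.2    9.6] [ 4.6  6.5 14.4] [ 462.5 -250.2   22.6   22.8   31. ]
0.57 [ 57. 170.  47.  39.] [468.6 -58.7  16.8] [ 5.4 17.  20.5] [468.1 -57.2  30.8  41.5  13.9]
t 1.60 at [ 454.  -258.8  200.4] jaw -90.0 j6 0.83 | shift cm [ 0.5  -0.88  0.04] twist -0.0
```

View pics/w1.png

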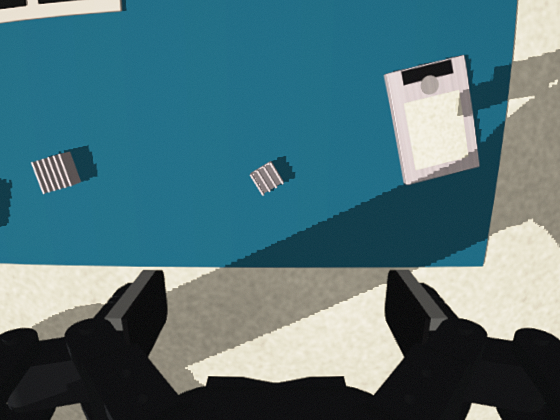

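>>> step_arm(plan="0.4 -0.4 4 -8.5 100;0.75 -0.8 7 -17 100;0.75 -0.8 10 -25.5 100;0.75 -0.8 10 -31 100;0.75 -0.8 10 -31 100;0.75 -0.8 10 -31 100")

```text
time_s: 2.2
eef_pos: [461.9, -251.2, 101.0]
ee_rot: [0.001, 0.964, 0.266, 0.0]
force: [0.2, -0.3, 0.0]
grip_width: 0.998
```

```bash
cat >> h.py <<'E'
def look(k,name,near=None):
    """refine sink k (mm) in the wrist picture: network region, then grey/non-blue top face at the known height"""
    p,d,i,st=shot('wrist',name); C=cloud('wrist',d,i)
    print('tcp',st['eef_pos'].round(1),'F',st['force'].round(1))
    for r in spotter.regions_of('wrist','sink_%d'%k):
        m=r['pixels']; P=C[m]; zt=3+H[k]
        cs,_=cv2.findContours(m.astype(np.uint8),0,1); c=max(cs,key=len).reshape(-1,2)
        g=cv2.dilate(m.astype(np.uint8),np.ones((9,9)))>0
        t=g&(abs(C[...,2]-zt)<3); e=rect(C[t]) if t.sum()>20 else None
        print(round(r['conf'],2),np.round(r['extent']),'z',np.percentile(P[:,2],[5,50,95]).round(1),'contour',rect(onplane('wrist',c,zt,i)),'depth-top',e)
E
python3 -c "
from h import *
look(22,'w2'); move(462.5,-250.2,5,-59)"
```

```text
tcp [ 461.9 -251.2  101. ] F [ 0.2 -0.3  0. ]
0.8 [274. 216.  34.  37.] z [ 3.4  6.1 14.4] contour [ 462.7 -249.2   24.4   22.6   32.5] depth-top [ 461.4 -250.2   22.1   21.6   31.9]
0.69 [20. 53. 39. 52.] z [ 4.  16.1 20.2] contour [471.2 -66.1  31.6  26.5  24.2] depth-top [469.2 -61.4  30.2  19.6  14.4]
t 2.30 at [ 462.1 -250.8  101. ] jaw -59.1 j6 0.31 | shift cm [ 0.06 -0.05  9.6 ] twist -0.1
```

View pics/w2.png

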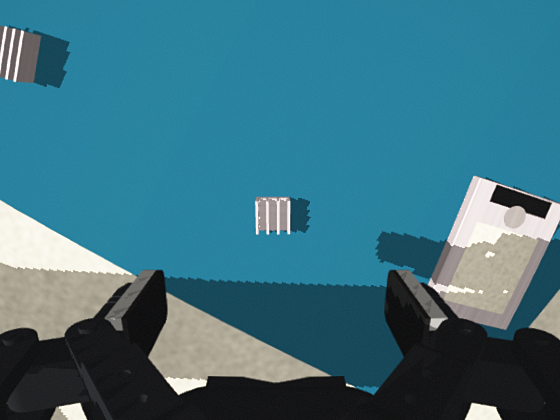

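>>> step_arm(plan="0 0 4.5 0 70;0 0 8 0 50;0 0 9.5 0 50;0 0 9.5 0 50;0 0 9.5 0 0;0 0 9.5 0 0;0 0 9.5 0 0;0 0 9.5 0 0;0 0 9.5 0 0;0 0 9.5 0 0", grip_force=40)

```text
time_s: 3.3
eef_pos: [462.8, -250.8, 6.8]
ee_rot: [0.001, 0.964, 0.268, 0.001]
force: [-1.1, 0.8, 7.0]
grip_width: 0.243
```

>>> step_arm(plan="0 0 -4 0 0;3 -2 -8 -7 0;7 -4.7 -10 -14 0;11 -7.4 -10 -21 0;15 -10 -10 -28 0;19 -12.7 -10 -35 0;23 -15.4 -10 -42 0;27 -18.1 -10 -49 0;31 -20.8 -10 -56 0;34.9 -23.4 -10 -59.1 0")

```text
time_s: 4.3
eef_pos: [641.0, 132.5, 106.1]
ee_rot: [0.0, 0.705, 0.71, 0.0]
force: [1.2, 0.3, 1.0]
grip_width: 0.243
```

>>> step_arm(plan="0 0 0 0 0;0 0 0 0 0")

```text
time_s: 4.5
eef_pos: [640.3, 131.0, 105.4]
ee_rot: [0.0, 0.706, 0.708, -0.0]
force: [-0.9, -0.3, 0.6]
grip_width: 0.241
```

```bash
cat >> h.py <<'E'
def pads(name):
    """black pads in the wrist picture, on the plane z=10"""
    p,d,i,st=shot('wrist',name); print('tcp',st['eef_pos'].round(1),'F',st['force'].round(1),'grip',round(st['grip_width'],3))
    for r in spotter.regions_of('wrist','pad_1'):
        cs,_=cv2.findContours(r['pixels'].astype(np.uint8),0,1); c=max(cs,key=len).reshape(-1,2)
        print(round(r['conf'],2),np.round(r['extent']),rect(onplane('wrist',c,10,i)))
E
python3 -c "
from h import *
pads('p1'); move(641.5,129,12,0)"
```

```text
tcp [640.3 131.  105.4] F [-0.9 -0.3  0.6] grip 0.241
0.95 [276. 213.  91.  90.] [641.  130.   58.3  58.4   1.2]
0.58 [280. 370.  75.  26.] [6.429e+02 7.900e+00 5.640e+01 2.610e+01 2.000e-01]
0.56 [275. 323.  57.  44.] [6.405e+02 4.830e+01 4.290e+01 3.520e+01 4.000e-01]
t 4.60 at [640.2 129.3 105.6] jaw 0.1 j6 0.02 | shift cm [-0.03  0.13  9.36] twist 0.1
```

View pics/p1.png

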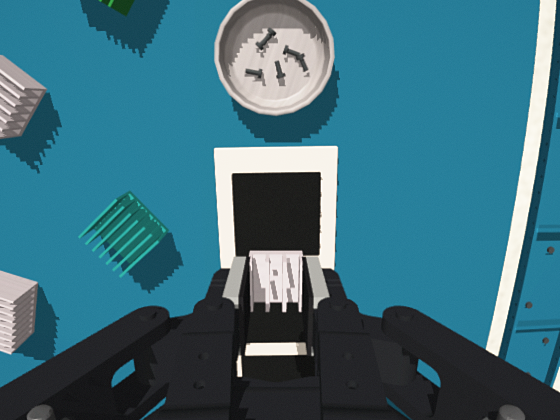

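>>> step_arm(plan="0 0.1 4.5 -1.1 0;0 0.1 8 -1.1 0;0 0.1 9 -1.1 0;0 0.1 9.1 -1.1 0;0 0.1 9.15 -1.1 0;0 0.1 9.15 -1.1 0;0 0.1 9.15 -1.1 0")

```text
time_s: 5.3
eef_pos: [641.8, 130.0, 14.6]
ee_rot: [0.0, 0.7, 0.715, 0.0]
force: [0.1, -0.7, -0.3]
grip_width: 0.238
```

```bash
python3 -c "
from h import *
for _ in range(3): p,d,i,st=shot('wrist','q1'); print(st['eef_pos'].round(1),st['ee_rot'].round(4),st['force'].round(1))
C=cloud('wrist',d,i)
t=(abs(C[...,0]-641)<25)&(abs(C[...,1]-130)<25); 
P=C[t]; print(np.percentile(P[:,2],[2,25,50,75,90,98]).round(1))
Q=P[(P[:,2]>18)&(P[:,2]<28)]; print(rect(Q), np.percentile(Q,[2,98],axis=0).round(1))
"
```

```text
[641.8 130.   14.6] [4.000e-04 6.996e-01 7.146e-01 4.000e-04] [ 0.1 -0.7 -0.3]
[641.7 130.1  14.4] [3.000e-04 6.995e-01 7.146e-01 3.000e-04] [ 0.6 -0.7  0.6]
[641.6 130.2  14.2] [2.000e-04 6.995e-01 7.147e-01 2.000e-04] [-0.3 -0.1  0.6]
[  8.   14.8  68.   94.2 100.1 106.9]
[641.7 129.2  48.   23.6   1.4] [[619.3 118.7  18.4]
 [663.7 140.8  27.7]]
```

>>> step_arm(plan="0 0 0.1 0 0;0 0 0.15 0 0;0 0 0.15 0 0")

```text
time_s: 5.75
eef_pos: [641.5, 130.4, 13.0]
ee_rot: [0.0, 0.699, 0.715, 0.0]
force: [-2.3, -0.2, 5.5]
grip_width: 0.241
```

>>> step_arm(plan="0 0 0 0 30;0 0 0 0 45;0 0 0 0 60;0 0 0 0 60;0 0 -2 0 60;0 0 -6 0 70;0 0 -10 0 100;0 0 -10 0 100;0 0 -10 0 100")

```text
time_s: 6.65
eef_pos: [641.6, 130.3, 112.8]
ee_rot: [0.0, 0.699, 0.715, 0.0]
force: [-0.2, 0.3, -0.4]
grip_width: 0.994
```

```bash
python3 -c "
from h import *
look(22,'a1'); pads('a1b')
move(467,-55,110,14)
move(467,-55,110,-76)"
```

```text
tcp [641.6 130.3 112.8] F [-0.2  0.3 -0.4]
0.98 [28. 89. 55. 80.] z [ 3.8 17.4 26.1] contour [478.4 206.7  52.8  37.3  -6.8] depth-top [464.9 208.8  38.5  37.9 -37.7]
0.88 [126. 225.  84.  79.] z [ 4.7  6.6 26.3] contour [539.1 118.   50.1  39.6  42.4] depth-top [540.6 118.2  38.   37.6  43.2]
0.72 [ 19. 295.  38.  69.] z [ 3.7 20.1 31.8] contour [447.6  54.   63.9  31.  -13. ] depth-top [453.   58.2  22.9  50.8  11.5]
tcp [640.8 130.3 110.8] F [ 0.4  0.5 -0.2] grip 0.999
0.84 [275. 301.  83.  71.] [642.4  61.2  58.9  57.6   1.4]
0.76 [278. 366.  77.  30.] [643.6   5.7  57.   30.3   1.4]
0.55 [276. 212.  89.  84.] [641.2 130.   58.5  57.4   1.4]
t 6.85 at [640.8 130.3 110.8] jaw 1.2 j6 0.00 | shift cm [-18.15 -17.78   0.12] twist -12.8
t 6.85 at [640.8 130.3 110.8] jaw 1.2 j6 0.00 | shift cm [-18.15 -17.78   0.12] twist 77.2
```

View pics/a1.png

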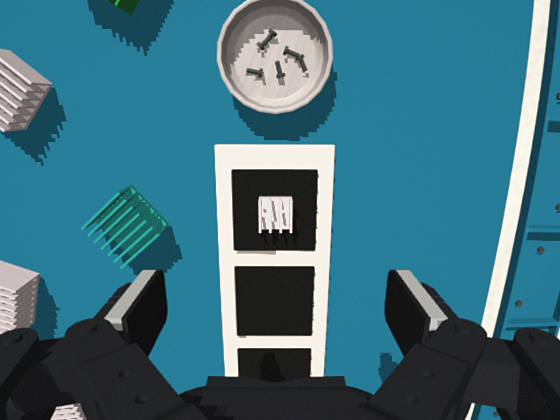

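>>> step_arm(plan="-3.5 -3.5 0 -6 100;-7 -7 0 -12.8 100;-10.5 -10.5 0 -12.8 100;-14 -14 0 -12.8 100;-17 -17 0.5 -12.8 100;-18.1 -17.8 1 -12.8 100;-18.1 -17.8 1 -12.8 100;-18.1 -17.8 1 -12.8 100")

```text
time_s: 7.65
eef_pos: [468.1, -54.1, 102.1]
ee_rot: [-0.0, 0.615, 0.788, 0.0]
force: [0.7, 0.4, -0.7]
grip_width: 1.002
```

```bash
python3 -c "
from h import *
look(30,'w3'); move(467,-55,8,14)"
```

```text
tcp [468.1 -54.1 102.1] F [ 0.7  0.4 -0.7]
0.91 [275. 216.  47.  52.] z [ 6.3 15.8 20.5] contour [467.5 -52.7  29.4  33.1  14.1] depth-top [467.9 -54.9  29.9  30.2  14.2]
0.91 [261.  38. 114.  74.] z [ 5.6 24.  32.5] contour [431.   57.5  47.1  50.1 -15.7] depth-top [432.   57.4  45.1  45.9 -16.1]
0.64 [457.   8.  41.  15.] z [ 2.9  6.3 26. ] contour [536.6  91.9  22.6   8.2  17.7] depth-top None
t 7.75 at [468.2 -53.7 102.2] jaw 14.1 j6 -0.61 | shift cm [-0.1  -0.15  9.42] twist 0.1
```

>>> step_arm(plan="-0.1 0 4.5 0 80;-0.1 0 8 0 65;-0.1 0 9.4 0 60;-0.1 0 9.5 0 60;-0.1 0 9.5 0 0;-0.1 0 9.5 0 0;-0.1 0 9.5 0 0;-0.1 0 9.5 0 0;-0.1 0 9.5 0 0;-0.1 0 9.5 0 0", grip_force=40)

```text
time_s: 8.75
eef_pos: [468.4, -55.5, 8.3]
ee_rot: [0.001, 0.615, 0.788, 0.001]
force: [0.6, 2.4, 6.6]
grip_width: 0.336
```

```bash
python3 -c "
from h import *
move(642.5,60,105,1.3)"
```

```text
t 8.75 at [468.4 -55.5   8.3] jaw 14.0 j6 -0.61 | shift cm [ 6.98 19.71 -9.64] twist 12.7
```

>>> step_arm(plan="0 0 -4 0 0;1 3 -8 6 0;2.5 7 -9.7 12.7 0;4 11 -9.7 12.7 0;5.5 15 -9.7 12.7 0;6.9 19 -9.7 12.7 0;7 19.7 -9.7 12.7 0;7 19.7 -9.7 12.7 0;7 19.7 -9.7 12.7 0")

```text
time_s: 9.65
eef_pos: [641.0, 59.7, 104.2]
ee_rot: [-0.0, 0.699, 0.715, -0.0]
force: [-0.2, 0.0, -0.7]
grip_width: 0.339
```

```bash
cat >> h.py <<'E'
def chk(x,y,k,zb,name='chk'):
    """top face of a sink k near x,y whose underside is at zb (depth)"""
    p,d,i,st=shot('wrist',name); C=cloud('wrist',d,i); z=C[...,2]
    t=(np.hypot(C[...,0]-x,C[...,1]-y)<k*.9)&(abs(z-zb-H[k])<3)
    print('sink',k,rect(C[t]),'z',np.median(z[t]).round(1),'tcp',st['eef_pos'].round(1),'F',st['force'].round(1))
E
python3 -c "
from h import *
pads('p2'); chk(641,130,22,10); move(642.6,60,15.5,1.3)"
```

```text
tcp [641.   59.7 104.2] F [-0.2  0.  -0.7] grip 0.339
0.94 [276. 366.  74.  30.] [644.9 -61.9  56.9  25.    1.4]
0.92 [278. 334.  81.  18.] [644.1 -30.3  57.8  15.4   1.4]
0.62 [280. 104.  95.  97.] [641.1 128.8  58.6  57.9   1.9]
0.56 [276. 213.  92.  83.] [642.4  59.8  57.5  57.4   1.3]
sink 22 [641.6 128.9  22.2  21.8   1.6] z 20.7 tcp [641.1  59.4 104.6] F [-0.8 -0.1 -0.1]
t 9.80 at [641.2  59.5 104.7] jaw 1.3 j6 -0.11 | shift cm [0.05 0.14 8.92] twist -0.0
```

View pics/p2.png

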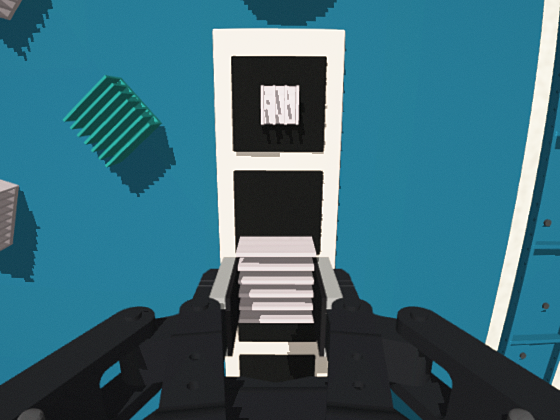

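>>> step_arm(plan="0.05 0.15 4.5 0 0;0.05 0.15 7.5 0 0;0.05 0.15 8.6 0 0;0.05 0.15 8.8 0 0;0.05 0.15 8.9 0 0;0.05 0.15 8.95 0 0;0.05 0.15 8.95 0 0")

```text
time_s: 10.5
eef_pos: [643.6, 60.7, 15.7]
ee_rot: [0.001, 0.699, 0.715, 0.0]
force: [0.1, -0.3, -0.6]
grip_width: 0.338
```

>>> step_arm(plan="0 -0.05 0.05 0 0;0 -0.05 0.1 0 0;0 -0.05 0.1 0 0")

```text
time_s: 10.8
eef_pos: [643.4, 60.7, 15.3]
ee_rot: [0.001, 0.699, 0.715, 0.001]
force: [-1.9, 0.4, 7.8]
grip_width: 0.337
```

>>> step_arm(plan="0 0 0 0 45;0 0 0 0 60;0 0 0 0 70;0 0 0 0 70;0 0 -2 0 70;0 0 -6 0 80;0 0 -10 0 100;0 0 -10 0 100")

```text
time_s: 11.6
eef_pos: [645.3, 60.6, 119.8]
ee_rot: [0.004, 0.699, 0.715, 0.003]
force: [-0.4, 0.1, 0.7]
grip_width: 0.996
```

```bash
python3 -c "
from h import *
chk(642.5,60,30,10); move(465,208.8,110,-37.7)"
```

```text
sink 30 [643.6  60.9  29.8  30.8   1.6] z 26.7 tcp [645.3  60.6 119.8] F [-0.4  0.1  0.7]
t 11.65 at [643.9  60.7 116.5] jaw 1.4 j6 -0.11 | shift cm [ 15.23 -17.54   0.55] twist 39.1
```

>>> step_arm(plan="3 -3.4 0 8 100;6 -6.9 0 16 100;9 -10.3 0 24 100;12 -13.8 0.5 32 100;14.8 -17 1 39 100;15.2 -17.5 1.2 39 100;15.2 -17.5 1.2 39 100;15.2 -17.5 1.2 39 100")

```text
time_s: 12.45
eef_pos: [465.0, 208.1, 101.5]
ee_rot: [0.0, 0.897, 0.441, -0.0]
force: [0.6, 0.1, 1.0]
grip_width: 1.001
```

```bash
python3 -c "
from h import *
look(38,'w4'); move(465,208.8,10,-37.7)"
```

```text
tcp [465.  208.1 101.5] F [0.6 0.1 1. ]
0.92 [447. 255.  82.  75.] z [ 4.6 21.9 26.4] contour [538.  124.5  43.4  49.7  42.1] depth-top [539.7 118.3  38.7  40.   41.3]
0.85 [356. 370.  67.  42.] z [ 3.7 18.5 31.6] contour [441.5  82.   35.4  42.  -14.2] depth-top [445.   72.9  13.2  30.5 -15.8]
0.83 [304.  43.  77.  85.] z [ 4.9 12.8 26.5] contour [540.3 280.3  39.5  38.2 -31. ] depth-top [541.  281.2  38.4  38.3 -30.9]
0.78 [551. 152.  15.  41.] z [10.2 14.5 20.9] contour [625.5 140.   26.3  12.4 -27. ] depth-top None
0.78 [271. 218.  64.  68.] z [ 8.9 20.9 26.4] contour [465.2 211.5  42.3  37.5 -37.6] depth-top [463.7 209.4  38.9  38.1 -37.9]
t 12.55 at [465.2 207.8 101.6] jaw -37.7 j6 0.85 | shift cm [ 0.06 -0.07  9.16] twist 0.0
```

View pics/w4.png

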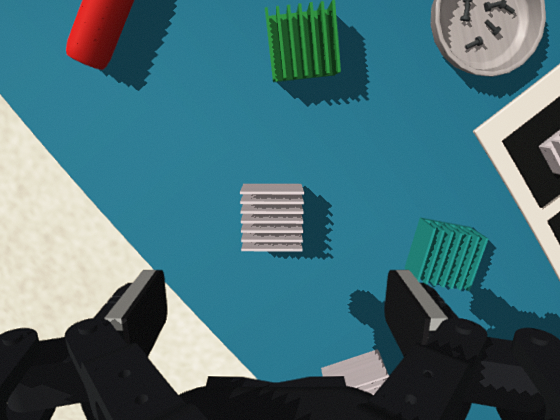

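>>> step_arm(plan="0.05 -0.15 4.5 0 85;0.05 -0.15 8 0 75;0.05 -0.15 9.1 0 70;0.05 -0.15 9.15 0 70;0.05 -0.15 9.15 0 0;0.05 -0.15 9.15 0 0;0.05 -0.15 9.15 0 0;0.05 -0.15 9.15 0 0;0.05 -0.15 9.15 0 0;0.05 -0.15 9.15 0 0", grip_force=40)

```text
time_s: 13.55
eef_pos: [464.7, 210.1, 12.0]
ee_rot: [0.001, 0.897, 0.441, 0.002]
force: [0.5, -1.1, 6.6]
grip_width: 0.435
```

```bash
python3 -c "
from h import *
move(644,-10,112,1.4)"
```

```text
t 13.55 at [464.7 210.1  12. ] jaw -37.6 j6 0.85 | shift cm [-6.45 27.67 -9.94] twist -39.0
```

>>> step_arm(plan="0 0 -5 0 0;-0.6 3 -8.5 -8 0;-1.7 7 -10 -16 0;-2.8 12 -10 -24 0;-4 17 -10 -32 0;-5.2 22 -10 -39 0;-6.2 26.5 -10 -39 0;-6.45 27.7 -10 -39 0;-6.45 27.7 -10 -39 0;-6.45 27.7 -10 -39 0")

```text
time_s: 14.55
eef_pos: [642.8, -9.7, 110.6]
ee_rot: [-0.0, 0.699, 0.715, 0.0]
force: [0.5, 0.4, -0.2]
grip_width: 0.436
```

```bash
python3 -c "
from h import *
pads('p3'); chk(643.5,60.5,30,10); move(644,-10,19.5,1.4)"
```

```text
tcp [642.8  -9.7 110.6] F [ 0.5  0.4 -0.2] grip 0.436
0.89 [277.  20.  98.  39.] [641.2 110.4  57.6  22.1   1.5]
0.8 [278. 106.  93.  92.] [642.7  59.1  57.4  57.1   1.4]
0.62 [278. 199.  91.  57.] [643.8  -1.5  58.4  40.5   1.4]
sink 30 [643.5  61.2  30.4  29.3   1.4] z 26.7 tcp [642.7  -9.1 110.7] F [-0.7 -0.1 -0.3]
t 14.70 at [642.8  -9.1 110.7] jaw 1.4 j6 -0.22 | shift cm [-0.1   0.12  9.12] twist 0.0
```

View pics/p3.png

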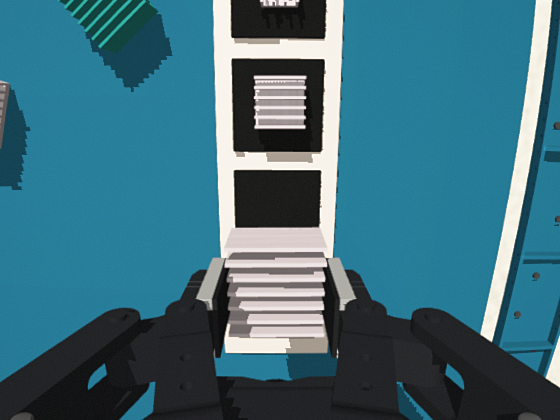

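```bash
python3 -c "
from h import *
chk(643,-10,38,101.6)
for r in (-1,1,3): chk(643,-10,38,101.6+r) if r==1 else None"
```

```text
sink 38 [643.  -10.   64.1  39.2   1.4] z 124.3 tcp [642.8  -9.1 110.7] F [ 0.3 -0.6 -0.5]
sink 38 [643.3 -10.   64.4  39.    2. ] z 124.5 tcp [642.9  -9.2 110.7] F [ 0.4  0.4 -0.5]
```

>>> step_arm(plan="-0.05 0.12 4.5 0 0;-0.05 0.12 7.5 0 0;-0.05 0.12 8.7 0 0;-0.05 0.12 8.95 0 0;-0.05 0.12 9.1 0 0;-0.05 0.12 9.1 0 0")

```text
time_s: 15.4
eef_pos: [645.3, -10.9, 20.9]
ee_rot: [0.001, 0.699, 0.715, 0.001]
force: [-0.0, -0.0, -0.8]
grip_width: 0.433
```

```bash
python3 -c "
from h import *
for z in (12.5,11.5): chk(644,-10,38,z)
move(644.1,-10,19,1.4)"
```

```text
sink 38 [645.4 -11.6  64.2  39.    1.3] z 34.6 tcp [645.3 -10.9  20.9] F [-0.  -0.  -0.8]
sink 38 [645.4 -12.   64.5  39.3   2.1] z 34.3 tcp [645.2 -10.9  20.8] F [-0.  -0.5  0.3]
t 15.50 at [645.1 -10.9  20.7] jaw 1.4 j6 -0.22 | shift cm [ 0.09 -0.1   0.17] twist -0.0
```

>>> step_arm(plan="0.12 -0.1 0.1 0 0;0.12 -0.1 0.15 0 0;0.12 -0.1 0.15 0 0;0.12 -0.1 0.15 0 0")

```text
time_s: 15.9
eef_pos: [643.8, -9.7, 19.1]
ee_rot: [0.001, 0.699, 0.715, 0.0]
force: [-1.8, -0.0, 6.4]
grip_width: 0.439
```

Contact made; release and rise.

>>> step_arm(plan="0 0 0 0 55;0 0 0 0 70;0 0 0 0 80;0 0 0 0 80;0 0 -2 0 80;0 0 -6 0 90;0 0 -10 0 100;0 0 -10 0 100;0 0 -10 0 100")

```text
time_s: 16.8
eef_pos: [643.6, -9.7, 118.3]
ee_rot: [0.001, 0.699, 0.715, 0.0]
force: [1.5, 0.6, -0.7]
grip_width: 1.003
```

```bash
python3 -c "
from h import *
pads('p4'); chk(644,-10,38,10); chk(643.5,60.5,30,10); chk(641,130,22,10); move(432,57.4,105,-16.1)"
```

```text
tcp [643.6  -9.7 118.3] F [ 1.5  0.6 -0.7] grip 1.003
0.91 [276. 106.  95.  92.] [642.3  59.5  58.8  58.2   1.1]
0.86 [275.  22.  94.  44.] [641.3 111.1  57.6  24.6   1.5]
0.77 [275. 298.  80.  71.] [ 6.455e+02 -8.010e+01  5.820e+01  5.900e+01  5.000e-01]
0.62 [276. 208.  88.  75.] [643.8  -9.8  57.6  56.1   1.4]
sink 38 [644.  -10.8  38.   38.7   1.8] z 32.6 tcp [642.8  -9.5 116.4] F [ 0.4 -0.4 -0.8]
sink 30 [643.5  61.1  30.2  29.4   1.4] z 26.8 tcp [642.8  -9.5 116.2] F [-0.1  0.9  0.4]
sink 22 [641.7 118.9  21.1   2.9   1.2] z 20.7 tcp [642.8  -9.6 116.3] F [-0.7 -0.4 -0. ]
t 17.05 at [643.   -9.6 116.5] jaw 1.3 j6 -0.22 | shift cm [  7.19 -20.93   1.2 ] twist 17.4
```

>>> step_arm(plan="1.6 -4.6 0 8 100;3.2 -9.2 0 16 100;4.8 -13.8 0.4 17.4 100;6.4 -18.4 0.8 17.4 100;7.2 -20.9 1.2 17.4 100;7.2 -20.9 1.2 17.4 100;7.2 -20.9 1.2 17.4 100")

```text
time_s: 17.75
eef_pos: [433.1, 57.4, 105.9]
ee_rot: [0.0, 0.799, 0.601, 0.0]
force: [-0.1, -0.2, -0.2]
grip_width: 1.001
```

```bash
python3 -c "
from h import *
chk(432,57.4,46,3); chk(432,57.4,46,3,'w5'); move(432,57.4,13,-16.1)"
```

```text
sink 46 [432.2  58.2  46.7  46.1 -16.2] z 31.7 tcp [433.1  57.4 105.9] F [-0.1 -0.2 -0.2]
sink 46 [432.1  58.1  46.6  46.  -16.2] z 31.7 tcp [433.6  57.2 105.9] F [-0.1 -0.   0.1]
t 17.85 at [433.7  57.1 105.8] jaw -16.1 j6 0.14 | shift cm [-0.02 -0.18  9.28] twist 0.0
```

>>> step_arm(plan="0.05 -0.15 4.5 0 100;0.05 -0.15 8 0 90;0.05 -0.15 9.2 0 85;0.05 -0.15 9.3 0 80;0.05 -0.15 9.3 0 0;0.05 -0.15 9.3 0 0;0.05 -0.15 9.3 0 0;0.05 -0.15 9.3 0 0;0.05 -0.15 9.3 0 0;0.05 -0.15 9.3 0 0", grip_force=45)

```text
time_s: 18.85
eef_pos: [432.4, 58.2, 13.7]
ee_rot: [0.001, 0.799, 0.601, 0.001]
force: [0.9, 0.0, 6.3]
grip_width: 0.525
```

```bash
python3 -c "
from h import *
move(645.2,-80,120,1.4)"
```

```text
t 18.85 at [432.4  58.2  13.7] jaw -16.1 j6 0.14 | shift cm [ -7.39  24.3  -10.57] twist -17.5
```

>>> step_arm(plan="0 0 -5 0 0;-0.5 1.5 -9 -4 0;-1.7 6 -10.6 -12 0;-3 10.5 -10.6 -17.5 0;-4.4 15 -10.6 -17.5 0;-5.8 19.5 -10.6 -17.5 0;-7 23.5 -10.6 -17.5 0;-7.4 24.3 -10.6 -17.5 0;-7.4 24.3 -10.6 -17.5 0;-7.4 24.3 -10.6 -17.5 0")

```text
time_s: 19.85
eef_pos: [643.7, -79.3, 118.7]
ee_rot: [-0.001, 0.698, 0.716, -0.0]
force: [-0.3, 0.7, 0.1]
grip_width: 0.528
```

```bash
python3 -c "
from h import *
pads('p5'); chk(644,-10,38,10); chk(645,-80,46,109.5); move(645.2,-80,22,1.4)"
```

```text
tcp [643.7 -79.3 118.7] F [-0.3  0.7  0.1] grip 0.528
0.91 [277.  22.  92.  44.] [642.5  41.4  58.1  25.3   1.6]
0.88 [278. 193.  84.  52.] [644.9 -67.5  57.7  32.3   1.5]
0.8 [279. 107.  94.  88.] [643.7 -10.7  58.   57.2   1.5]
sink 38 [643.9 -10.6  38.4  37.9   1.7] z 32.7 tcp [643.8 -79.  119.2] F [-1.5  0.1 -0.6]
sink 46 [644.  -78.8  72.6  46.8   1.4] z 137.3 tcp [644.  -79.1 119.3] F [-0.9  0.3 -1.1]
t 20.05 at [644.1 -79.2 119.3] jaw 1.5 j6 -0.33 | shift cm [-0.08  0.11  9.73] twist 0.1
```

View pics/p5.png

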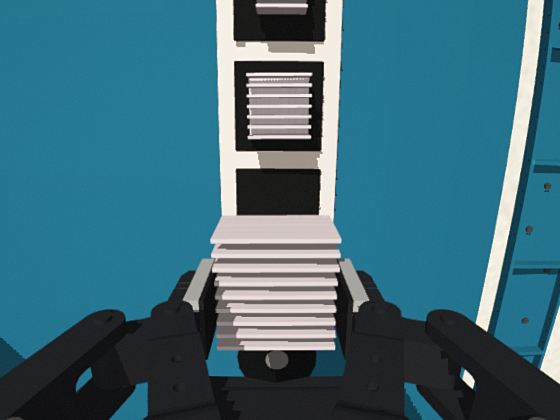

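>>> step_arm(plan="-0.13 0.1 4.5 0 0;-0.13 0.1 8 0 0;-0.13 0.1 9.3 0 0;-0.13 0.1 9.5 0 0;-0.13 0.1 9.6 0 0;-0.13 0.1 9.6 0 0;-0.13 0.1 9.6 0 0")

```text
time_s: 20.75
eef_pos: [646.3, -81.5, 24.3]
ee_rot: [0.001, 0.698, 0.716, 0.001]
force: [1.2, -0.6, -0.8]
grip_width: 0.527
```

```bash
python3 -c "
from h import *
chk(645,-80,46,12.5);chk(645,-80,46,12.5); move(645.3,-80.5,20.7,1.4)"
```

```text
sink 46 [646.3 -81.4  72.2  47.3   1.5] z 42.0 tcp [646.3 -81.5  24.3] F [ 1.2 -0.6 -0.8]
sink 46 [646.2 -81.3  72.4  47.1   2. ] z 41.7 tcp [646.1 -81.4  24.1] F [-0.5  0.2 -0.4]
t 20.85 at [646.  -81.4  23.8] jaw 1.4 j6 -0.33 | shift cm [ 0.09 -0.07  0.31] twist 0.0
```

>>> step_arm(plan="0.1 -0.07 0.15 0 0;0.1 -0.07 0.22 0 0;0.1 -0.07 0.27 0 0;0.1 -0.07 0.27 0 0")

```text
time_s: 21.25
eef_pos: [644.8, -80.1, 20.8]
ee_rot: [-0.0, 0.698, 0.716, 0.0]
force: [-2.3, 0.2, 6.4]
grip_width: 0.529
```

>>> step_arm(plan="0 0 0 0 65;0 0 0 0 80;0 0 0 0 90;0 0 0 0 90;0 0 -2 0 90;0 0 -6 0 100;0 0 -10 0 100;0 0 -14 0 100;0 0 -14 0 100;0 0 -14 0 100")

```text
time_s: 22.25
eef_pos: [645.0, -80.3, 160.5]
ee_rot: [0.001, 0.698, 0.716, 0.0]
force: [-1.5, -0.5, -1.6]
grip_width: 0.999
```

```bash
python3 -c "
from h import *
pads('p6'); chk(645,-80,46,10); chk(644,-10,38,10); chk(643.5,60.5,30,10); move(640,25,220,1.4)"
```

```text
tcp [645.  -80.3 160.5] F [-1.5 -0.5 -1.6] grip 0.999
0.93 [276.  26.  79.  50.] [642.7  46.9  57.4  33.7   1.5]
0.78 [279. 105.  82.  77.] [ 6.439e+02 -1.080e+01  5.770e+01  5.720e+01  5.000e-01]
0.66 [274. 193.  73.  75.] [645.1 -80.4  57.7  57.6   1.1]
sink 46 [645.1 -80.2  46.   46.8   1.7] z 38.7 tcp [644.3 -80.1 158.5] F [-0.3 -0.1 -0.1]
sink 38 [643.9 -10.7  38.3  37.5   1.7] z 32.8 tcp [644.3 -80.1 158.4] F [-0.1  0.3 -0.6]
sink 30 [644.1  52.3  29.3  13.1   1.5] z 26.6 tcp [644.4 -80.2 158.5] F [-0.3  0.3 -0.1]
t 22.50 at [644.5 -80.2 158.8] jaw 1.4 j6 -0.33 | shift cm [10.53 -0.19 -6.12] twist 0.0
```

>>> step_arm(plan="4 0 -3 0 100;8 0 -6 0 100;10.5 0 -6 0 100;10.5 0 -6 0 100;10.5 0 -6 0 100;10.5 0 -6 0 100")

```text
time_s: 23.1
eef_pos: [642.1, 23.7, 219.2]
ee_rot: [-0.001, 0.699, 0.716, -0.001]
force: [-0.2, 0.7, -0.2]
grip_width: 0.999
```

```bash
python3 -c "
from h import *
pads('fin'); chk(645,-80,46,10); chk(644,-10,38,10); chk(643.5,60.5,30,10); chk(641,130,22,10)
p,d,i,st=shot('top','t9')
for k in('dish','spool'):
  r=spotter.regions_of('top',k)[0]; print(k,np.round(r['extent']))"
```

```text
tcp [642.1  23.7 219.2] F [-0.2  0.7 -0.2] grip 0.999
0.94 [274. 278.  57.  50.] [645.7 -79.6  58.4  55.7   1.5]
0.9 [280. 216.  65.  59.] [643.8 -10.4  58.8  59.1   1.5]
0.86 [277.  64.  68.  67.] [641.1 129.1  58.4  57.6   1.1]
0.83 [277. 143.  64.  66.] [642.   58.6  58.8  58.1   2.5]
sink 46 [645.2 -79.9  46.2  46.4   1.8] z 38.6 tcp [642.2  23.6 219.5] F [-0.4  0.2  0.1]
sink 38 [644.1 -10.8  37.8  38.9   2.3] z 32.7 tcp [642.2  23.7 219.6] F [-0.3 -0.2 -0. ]
sink 30 [643.6  61.3  30.1  30.1   1.5] z 26.7 tcp [642.2  23.9 219.7] F [ 0.1 -0.5 -1. ]
sink 22 [641.5 128.3  21.8  22.    1.3] z 20.6 tcp [642.2  24.  219.9] F [-0.  -0.8 -0.6]
dish [174. 172.  34.  32.]
spool [380. 172.  32.  31.]
```

View pics/fin.png

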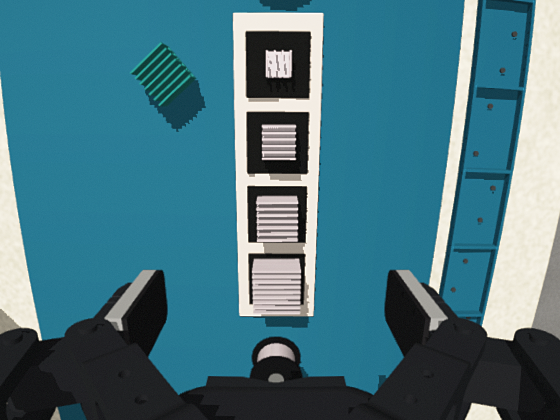

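Order is right. Sink_30 sits about 2 mm off its pad's centre (61.3 vs ~59.3 in y, 643.6 vs 642.3 in x), so I'll nudge it by a short regrasp.

>>> step_arm(plan="2 0.07 4 0 100;3.75 0.1 8 0 100;3.75 0.1 12 0 100;3.75 0.1 12 0 100;3.75 0.1 12 0 90;3.75 0.1 12 0 80")

```text
time_s: 24.15
eef_pos: [643.6, 61.7, 102.9]
ee_rot: [0.002, 0.698, 0.716, 0.001]
force: [1.0, -1.0, 0.1]
grip_width: 0.797
```

```bash
python3 -c "
from h import *
pads('p7'); chk(643.5,60.5,30,10);  move(643.6,61.3,16,1.4)"
```

```text
tcp [643.6  61.7 102.9] F [ 1.  -1.   0.1] grip 0.797
0.96 [275. 310.  86.  70.] [643.7  -9.4  58.6  58.2   1.1]
0.94 [273. 216.  94.  86.] [642.7  59.4  58.4  57.4   1.4]
0.77 [273. 106. 100.  95.] [641.1 129.1  58.2  56.7   1.3]
0.69 [272. 366.  76.  22.] [ 6.451e+02 -5.800e+01  5.690e+01  1.660e+01  3.000e-01]
sink 30 [643.6  61.   29.9  30.7   0.9] z 26.6 tcp [643.3  61.8 102.5] F [-0.3 -0.4  0.1]
t 24.30 at [643.1  61.9 102. ] jaw 1.4 j6 -0.11 | shift cm [-0.06  0.02  8.6 ] twist 0.0
```

>>> step_arm(plan="-0.05 0.05 4.5 0 70;-0.05 0.05 7.5 0 60;-0.05 0.05 8.5 0 60;-0.05 0.05 8.55 0 60;-0.05 0.05 8.55 0 0;-0.05 0.05 8.55 0 0;-0.05 0.05 8.55 0 0;-0.05 0.05 8.55 0 0;-0.05 0.05 8.55 0 0", grip_force=40)

```text
time_s: 25.2
eef_pos: [644.1, 61.6, 17.0]
ee_rot: [0.002, 0.698, 0.716, 0.001]
force: [0.2, 0.2, 5.9]
grip_width: 0.337
```

```bash
python3 -c "
from h import *
chk(643.5,60.5,30,10);  move(642.6,59.4,16,1.4)"
```

```text
sink 30 [643.6  61.2  51.9  31.1   1.4] z 26.6 tcp [644.1  61.6  17. ] F [0.2 0.2 5.9]
t 25.25 at [644.1  61.6  17. ] jaw 1.4 j6 -0.11 | shift cm [-0.22 -0.16  0.1 ] twist 0.0
```

>>> step_arm(plan="0 0 -0.4 0 0;-0.18 -0.12 -0.4 0 0;-0.18 -0.12 -0.4 0 0;-0.18 -0.12 -0.2 0 0;-0.18 -0.12 -0.05 0 0;-0.18 -0.12 0 0 0;-0.18 -0.12 0 0 0")

```text
time_s: 25.95
eef_pos: [641.7, 59.8, 16.9]
ee_rot: [0.0, 0.698, 0.716, -0.0]
force: [-9.8, -0.2, 19.9]
grip_width: 0.338
```

```bash
python3 -c "
from h import *
chk(642.5,59.5,30,10);chk(642.5,59.5,30,10);  move(642.6,59.4,16,1.4)"
```

```text
sink 30 [642.6  59.3  52.3  31.3   2. ] z 26.7 tcp [641.7  59.8  16.9] F [-9.8 -0.2 19.9]
sink 30 [642.6  59.2  52.5  31.3   2.4] z 26.6 tcp [641.7  59.8  16.9] F [-9.5 -0.6 20.3]
t 26.05 at [641.7  59.8  16.9] jaw 1.5 j6 -0.11 | shift cm [-0.04  0.09  0.09] twist 0.1
```

>>> step_arm(plan="0 0.02 -0.1 0 0;0 0.02 -0.1 0 0;0 0.02 -0.1 0 0")

```text
time_s: 26.35
eef_pos: [641.9, 59.8, 16.9]
ee_rot: [0.0, 0.698, 0.716, -0.0]
force: [-6.1, -0.1, 11.9]
grip_width: 0.34
```

>>> step_arm(plan="0 0 0 0 45;0 0 0 0 60;0 0 0 0 70;0 0 0 0 70;0 0 -2 0 70;0 0 -6 0 80;0 0 -10 0 100;0 0 -14 0 100;0 0 -18 0 100;0 0 -18 0 100")

```text
time_s: 27.35
eef_pos: [643.8, 59.8, 201.7]
ee_rot: [0.004, 0.698, 0.716, 0.003]
force: [0.5, -0.1, -0.0]
grip_width: 0.996
```

>>> step_arm(plan="-3.5 0 0 0 100;-3.5 0 0 0 100;-3.5 0 0 0 100;-3.5 0 0 0 100")

```text
time_s: 27.75
eef_pos: [642.6, 25.5, 195.1]
ee_rot: [-0.0, 0.698, 0.716, -0.0]
force: [0.1, -0.6, -0.7]
grip_width: 1.002
```

```bash
python3 -c "
from h import *
pads('fin2'); chk(645,-80,46,10); chk(644,-10,38,10); chk(642.5,59.5,30,10); chk(641,130,22,10)"
```

```text
tcp [642.6  25.5 195.1] F [ 0.1 -0.6 -0.7] grip 1.002
0.88 [278. 225.  68.  59.] [644.4  -9.8  58.6  58.7   1.3]
0.85 [276. 293.  61.  57.] [645.9 -79.6  58.7  57.5   0.7]
0.83 [277. 146.  68.  69.] [642.4  59.4  58.2  58.1   1.2]
0.67 [277.  65.  72.  72.] [6.412e+02 1.284e+02 5.820e+01 5.910e+01 6.000e-01]
sink 46 [645.2 -80.   46.1  46.6   1.6] z 38.5 tcp [642.6  25.7 195.3] F [ 0.5 -0.4  0.3]
sink 38 [644.1 -10.6  37.6  39.    0.7] z 32.7 tcp [642.6  25.6 195.4] F [ 0.   0.4 -0.5]
sink 30 [642.2  59.3  29.5  30.1   1. ] z 26.8 tcp [642.7  25.5 195.4] F [0.3 1.6 0. ]
sink 22 [641.7 128.7  21.8  21.8   1.5] z 20.9 tcp [642.7  25.4 195.5] F [0.2 0.3 0.2]
```

View pics/fin2.png

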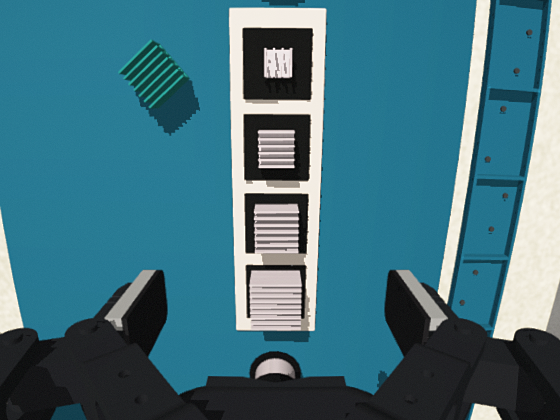

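All four stand centred (within about 1 mm) and square; the gripper is clear and nothing is touched.

```bash
python3 -c "
from rig import workorder; print(workorder.finish_job())"
```

```text
the job is handed in; nothing more can be done
None
```

All four heat sinks are on the pads, fins up, in order of size, and the job is handed in. The smallest is on pad_1 next to the dish, then sink_30 and sink_38, with sink_46 on pad_4 next to the solder reel. It took about 28 s of the 85 s.

- **Last check (wrist camera):** each sink is within about 1 mm of its pad's centre and within about 1° of square with the strip. Single readings scatter by 1 to 2 mm, and the calibration is good to about 2 mm.
- **Correction:** sink_30 first sat about 2 mm off centre, so I picked it up again and re-centred it. It then measured within 0.3 mm of the pad centre. The arm pressed on it with up to 20 N while setting it down, and I eased that to about 12 N before letting go.
- **Dish and reel:** checked only from the top camera, before I re-centred sink_30. The reel was within 1 px of its first position. The dish read 3 px to one side (about 6 mm), and part of the arm may have hidden it. I did not check it again, but the gripper never came down near the dish.
- **Look-alikes:** I did not touch the green and turquoise ones.

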